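# Load a button magazine through the feeder's dust flap

## Robot

A 6-joint arm with a two-finger parallel gripper is mounted at the origin on the work surface. World frame = base frame: x ahead of the robot, y to its left, z up, the work surface at z = 0. Lengths are in m, angles in degrees, forces in N, time in s.
With the tool pointing down it reaches from about 0.325 to 0.75 m from the base axis. Payload 7.6 kg.
Tool frame: the origin (TCP) lies between the finger pads; the fingertips stand arm.nose_length ahead of it and the grasp point (between the pads) lies 5 mm behind it (arm.nose_length is the distance from the TCP to the fingertips, in m); z points along the fingers, y is the line along which they close (so a half turn about z gives the same grasp; the last joint's range is limited). The gripper opens to 85 mm and grips with 20 to 120 N. Pads are 22 mm wide; open, the fingers measure 114 mm over their backs; the gripper's body (76 mm by 85 mm) begins 54 mm behind the grasp point. The pads swing forward as they close: fully open they stand 13 mm farther back than shut.
Start: joints at [-71.35, 2.991, 80.254, -0, 96.75, -4.028], TCP at [0.202, -0.484, 0.245] pointing down, gripper open.
Joint ranges: [-166.34, 166.34], [-52.06, 124.39], [6.96, 135.62], [-60.46, 240.46], [14.63, 156.25], [-167.68, 167.68]. Speed limits (degrees/s): [147.25, 147.25, 172.46, 180, 180, 180].

## Interface

Orientations are given as a 3x3 rotation matrix whose columns are the frame's x, y, z axes.
In Python, from bench import arm gives the robot as it stands.
- The arm moves only by the tool send_rows, never from a script. Its argument "commands" is a list of rows, each a list of 7 numbers: the shift along the tool's x, y, z in units of 400 mm (1.0 is 400 mm), then the turn, a rotation vector about the tool's x, y, z in units of 0.5 rad (1.0 is 0.5 rad), then the opening, from -1 (shut) to 1 (fully open). A call has 1 to 12 rows; each row is the pose to reach, as a shift and turn from the pose commanded when the call began, along the tool's axes at that moment; what a row does not reach only later rows make up. A row lasts 1/8 s, in which the tool goes at most 62.5 mm and 10.7 degrees, less where a joint would pass 70% of its speed; a pose out of reach is approached as far as the arm can. A call with a number of a shift or a turn outside -1 to 1 is refused whole. A call with a gripper value outside its range is refused whole. The fingers move at their own pace and stop on an object; the grip force is fixed at half the most. Time passes only in rows, so rows that repeat a pose let the fingers close. It gives the time, the measured TCP pose, the force, the opening and the grip force at its end, in the units of the state.
- arm.read_state(): the state, without advancing time (a new reading comes with each control period).
- arm.read_camera(name): name is "scene" or "side" or "wrist"; returns (picture, depth): 480x640x3 uint8, red, green, blue; 480x640 float32, m along the optical axis (not along the pixel's ray), 0 where there is no reading.
- arm.camera_info(name): a dict with "intrinsics" (3x3 intrinsics, pixels), "k1" (the pictures are not rectified: a ray, as slopes to the right and down, at radius r is drawn at 1 + k1 r^2 times it, then the intrinsics apply), "position" and "rotation" of the camera in the world. Camera axes: x right, y up, looking along -z (the intrinsics and any distortion apply to the point x, -y, -z); pixel columns grow to the right and rows downward; lengths in m; the calibration is good to about 2 mm. A picture is of the moment at which its call begins: read the wrist's pose just before it. camera_info takes no time and is no camera call; for the wrist camera it gives the pose at the moment of the call.
- arm.close_job(): hands the job in; it is judged then, once.
Trained networks look in the newest picture that a camera, given by its name, has taken for a name from the list of things; names that differ only in an ending like _2 or _b are one class to them, and where a whole thing is asked for, a point or a joint stands for the part that bears it (a point fixed in the world has none). Each returns a list of dicts, best first, with "conf" (0 to 1); they miss things now and then, are a little off and sometimes report something else, mostly with a low value. They report only what shows in the picture. A call takes as long as a camera call. They do not tell look-alikes from the thing itself.
- arm.silhouettes(camera, thing): "region" (480x640 bool, what is visible of it) and "box" ([left, top, right, bottom] in pixels, round what is visible of it).
The state is a dict: "time_s": time; "q": joint angles; "qvel": joint speeds; "joint_efforts": joint torques, N m; "tool_pos": TCP position; "tcp_rot": TCP orientation; "contact_force": force on the tool from outside, world axes, zero at the start; "torque": the same for the moment, N m; "gripper_width": opening from 0.0 (shut) to 1.0 (fully open); "grip_force": force on a finger pad.
Only numpy, scipy, OpenCV 4.12 (cv2) and the standard library are available. Lean on these libraries where they do the work, as an engineer would, in place of code of your own. Each camera call takes 0.05 s, during which the arm holds its last target. There are 200 camera calls.

## Task

Draw the long button magazine out of the storage rack by its nose, lay it down flat on the table and let go, then take it again by its tail and feed it nose first, top up, through the sprung dust flap of the button feeder until it is wholly inside and the flap has swung fully shut behind it. Leave the short magazine in its bay and the other things on the table where they are.

Things in the scene. Friction and masses are not known exactly. Their poses are not given: they have to be found in the camera images.
- magazine: long button magazine: plain aluminium bar 160 mm long, 32 high, 0.2 to 0.33 kg, dark strip with white buttons on top. Origin on its underside at mid-length; +x to the nose, z up. It starts lying on the table in either bay of the rack, tail in, its front 68 to 72 mm sticking out from under the rack's roof
- mag_nose (a point): middle of the nose's end, 80 mm ahead of the magazine's origin, 16 mm above its underside. The nose is 20 mm long, 32 wide, 22 high, its underside 4 mm up (magazine x +60 to +80 mm); behind it the main bar is 105 mm long, 40 wide (x -45 to +60)
- mag_tail (a point): middle of the flat tail end, 80 mm behind the magazine's origin, 16 mm above its underside. The tail is a grip tongue 35 mm long, 24 wide, 32 high (magazine x -80 to -45 mm)
- rack: fixed low plywood rack, no floor: two bays side by side, each over 50 mm wide, 50 high; roof top at 56 mm, 158 mm wide, reaching over its x -58 to +40 mm. Origin on the table; +x points out of the open side (a magazine slides out this way), bay centres at y +45 and -45 mm, inside of the back wall at x -53. Yaw varies
- feeder: fixed button feeder: grey housing 206 mm long, 96 wide, 132 high, clear roof, control box (x 80 to 190, to y 100 mm, 85 high) on its +y side. Origin on the table under the middle of the port's outer face; +x runs into it; yaw varies. No ledge before the port. Behind the sill the inside floor lies only 19 mm above the table, between walls 50 mm apart, as far as a fixed stop at x 186 mm
- port (a point): middle of the port's sill at its outer face, 50 mm above the table; axes as the feeder's: +x goes in, y across. The port is 50 mm wide, its upper edge 65 mm above this point, front wall 8 mm thick. The sill is only 14 mm deep, then the floor drops 31 mm: let go over half way in, the magazine tips nose down by 0.2 to 0.4 rad; pushed on, its tail drops off the sill
- flap (a joint): steel dust flap 48 x 61 mm hinged along the port's upper edge, 9 to 12 mm behind the outer face. 0 = hanging shut, grows as its lower edge swings inwards, stop at 1.5 rad. A spring shuts it (0.05 N m shut, 0.17 at 1 rad: 1 to 3 N at the edge); it rides on the magazine (about 1 rad) and shuts only once the tail is off the sill and the pusher is withdrawn
- flap_edge (a point): middle of the flap's lower edge, 3.5 mm above the sill when shut; moves with the flap
- short_magazine: short button magazine of the same make, 105 mm long, flat front, no nose, in the other bay of the rack; only its front 13 to 17 mm show. Origin on its underside, 80 mm ahead of its tail end, +x to its front. A bystander: leave it in its bay
- spool_a: wooden thread spool standing on end, 48 mm dia, 60 mm high; origin under its centre. Bystander
- spool_b: a second such spool, 48 mm dia, 60 mm high; origin under its centre. Bystander
- shears: tailor's shears lying flat, 215 mm long, 13 mm high; origin near the pivot, blades to +x. Bystander
- clapper: wooden tailor's clapper, a rounded block 180 x 55 x 35 mm, long along its x; origin under its centre. Bystander
- chalk_tin: round metal chalk tin, 70 mm dia, 36 mm high; origin under its centre. Bystander
- tape_case: round tape-measure case, 60 mm dia, 20 mm high; origin under its centre. Bystander
Things that resemble listed ones, but are neither listed nor needed, are in the scene too. What is shaped like the magazine but red or turquoise is not meant.

How it is judged:
By the outcome, as a careful person would: the job done as asked, in the order asked, and still so for the second after the job is handed in, with the robot touching nothing.
It also fails if it takes over 64 s, if anything falls off the work surface, if the arm or the gripper's body presses on something with over 40 N, if the wrist force passes 120 N, or if a joint passes its speed limit or range.

## Working session

There is one attempt and no reset: what is moved stays moved. The work goes in short steps, Python scripts to look and compute and a tool call to move; the robot and the scene stay as the last step left them, time stands still between calls to the robot, and variables do not carry over. Pictures are saved under pics/ and viewed, at most 11 in all, crops included, and the job is handed in when it is done.

Besides the shell and the picture viewer there is one more tool, called after "Emit:" as name([rows], argument=value, ...), one row to a line, values as JSON. send_rows: Moves the arm, as the interface text tells. Its arguments: {"type":"object","properties":{"commands":{"type":"array","items":{"type":"array","items":{"type":"number","minimum":-1,"maximum":1}}}},"required":["commands"]}

```bash
mkdir -p pics; ls; cat > h.py <<'E'
import numpy as np, cv2
from bench import arm
def cloud(name):
    info=arm.camera_info(name); pic,d=arm.read_camera(name)
    K=np.array(info["intrinsics"]);k1=info["k1"]
    u,v=np.meshgrid(np.arange(640),np.arange(480))
    xd=(u-K[0,2])/K[0,0]; yd=(v-K[1,2])/K[1,1]
    x,y=xd.copy(),yd.copy()
    for _ in range(8):
        f=1+k1*(x*x+y*y); x,y=xd/f,yd/f
    P=np.stack([x*d,-y*d,-d],-1)@np.array(info["rotation"]).T+np.array(info["position"])
    P[d==0]=np.nan
    return pic,P
def save(pic,fn): cv2.imwrite(fn,cv2.cvtColor(pic,cv2.COLOR_RGB2BGR))
E
python3 - <<'E'
from h import *
np.set_printoptions(precision=3,suppress=True)
s=arm.read_state(); print(s["time_s"],s["tool_pos"],s["tcp_rot"],s["gripper_width"],arm.nose_length)
ims=[]
for n in ["scene","side"]:
    pic,P=cloud(n); save(pic,f"pics/{n}0.png"); np.save(f"{n}.npy",P); ims.append(pic)
    i=arm.camera_info(n);print(n,i["position"],np.array(i["rotation"])[:,2])
    for t in ["magazine","short_magazine","rack","feeder","flap","spool_a","shears","clapper","chalk_tin","tape_case"]:
        for r in arm.silhouettes(n,t)[:3]:
            m=r["region"]; Q=P[m]; print(t,round(r["conf"],2),r["box"],np.nanmedian(Q,0),np.nanpercentile(Q,98,axis=0)[2])
E
```

```text
pics
0.0 [ 0.202 -0.484  0.244] [[ 0.923  0.386 -0.001]
 [ 0.386 -0.923  0.002]
 [ 0.    -0.002 -1.   ]] 0.9944702446551108 0.014
scene [1.52  0.526 1.247] [0.627 0.353 0.694]
magazine 0.96 [270.7, 247.2, 298.6, 285.9] [ 0.6   -0.141  0.029] 0.03676609767120626
magazine 0.75 [221.8, 203.6, 274.9, 251.2] [ 0.521 -0.331  0.053] 0.059889267011596053
magazine 0.74 [279.1, 161.8, 314.5, 190.7] [ 0.209 -0.346  0.028] 0.03731601571911194
short_magazine 0.57 [250.9, 231.1, 262.2, 246.3] [ 0.546 -0.28   0.027] 0.036185771326166176
rack 0.76 [225.7, 200.7, 273.5, 246.7] [ 0.519 -0.332  0.053] 0.05996846725930058
feeder 0.84 [323.5, 280.2, 393.5, 377.7] [0.767 0.195 0.096] 0.13569852687709344
feeder 0.23 [267.8, 218.2, 298.2, 235.6] [ 0.46  -0.255  0.027] 0.03621840690101872
spool_a 0.85 [261.6, 300.6, 287.0, 326.4] [ 0.782 -0.06   0.053] 0.06486283205403517
spool_a 0.81 [446.3, 304.5, 465.0, 332.2] [0.55  0.385 0.055] 0.06483679875352949
shears 0.65 [184.3, 253.2, 241.6, 290.2] [ 0.715 -0.362  0.009] 0.015081897434976224
clapper 0.81 [469.8, 260.4, 494.9, 315.0] [0.397 0.421 0.034] 0.040669586
[... 713 characters left out ...]
   0.029] 0.034408207161580745
feeder 0.83 [147.0, 285.4, 261.9, 385.4] [0.717 0.202 0.094] 0.1327037027653903
spool_a 0.76 [267.1, 424.9, 301.0, 463.4] [0.536 0.39  0.058] 0.06169910170124926
spool_a 0.7 [201.3, 236.8, 225.5, 266.6] [ 0.769 -0.054  0.051] 0.06058109335762848
shears 0.75 [246.5, 167.8, 282.3, 214.1] [ 0.708 -0.361  0.008] 0.013386367775513653
clapper 0.8 [324.6, 448.9, 429.5, 480.0] [0.365 0.416 0.034] 0.0374178795116707
chalk_tin 0.73 [187.2, 454.6, 237.9, 477.9] [0.651 0.443 0.037] 0.0402758500704992
tape_case 0.84 [374.0, 216.9, 400.7, 234.9] [ 0.344 -0.204  0.018] 0.022622588090349227
tape_case 0.69 [302.5, 164.8, 364.4, 205.4] [ 0.496 -0.328  0.054] 0.057921056214348586
```

View pics/scene0.png

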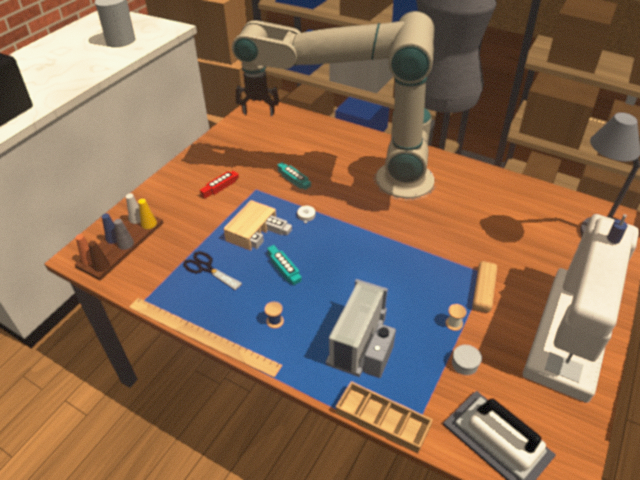

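View pics/side0.png

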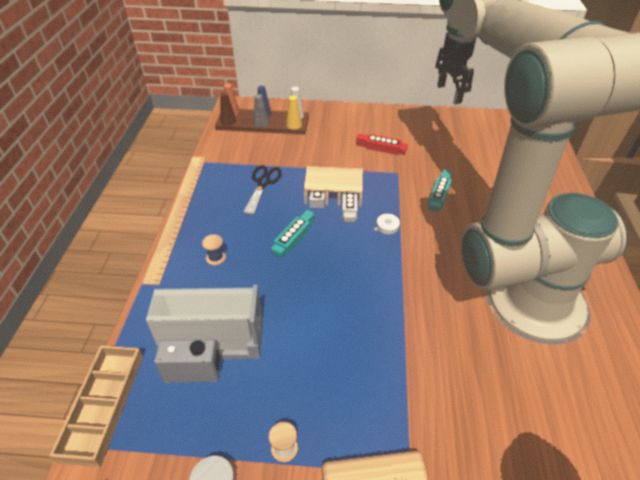

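Left picture: the long magazine's nose sticks out of the rack at about (280,224) in scene and (350,208) in side; the short one is in the other bay at (256,240) / (317,198). The turquoise and red bars are decoys. The feeder's port faces the robot, at its right end in the side view (255,320), with the control box on the +y side.

```bash
python3 - <<'E'
from h import *
np.set_printoptions(precision=3,suppress=True)
for n in ["scene","side"]:
    P=np.load(n+".npy").reshape(-1,3)
    X=P[:,0];Y=P[:,1];Z=P[:,2]
    t=(abs(Z)<.012)&(X>.35)&(X<.8)&(Y>-.2)&(Y<.3); z0=np.median(Z[t]); print(n,"table",z0)
    Z=Z-z0
    def rect(m,name):
        Q=P[m][:,:2].astype(np.float32); r=cv2.minAreaRect(Q); print(name,m.sum(),np.array(r[0]),np.array(r[1]),r[2]); print(cv2.boxPoints(r))
    box=lambda a,b,c,d:(X>a)&(X<b)&(Y>c)&(Y<d)
    rect(box(.38,.65,-.42,-.25)&(abs(Z-.056)<.006),"roof")
    rect(box(.40,.50,-.30,-.18)&(Z>.015)&(Z<.038),"magnose")
    rect(box(.55,.9,.05,.35)&(Z>.118)&(Z<.14),"housing")
    rect(box(.55,.9,.05,.40)&(Z>.08)&(Z<.09),"cbox")
s=arm.read_state()
i=arm.camera_info("wrist");R=np.array(s["tcp_rot"])
print("wristcam in tool",R.T@(np.array(i["position"])-s["tool_pos"]),"\n",R.T@np.array(i["rotation"]),np.array(i["intrinsics"])[0])
E
```

```text
scene table 0.00013585550921713097
roof 963 [ 0.501 -0.336] [0.167 0.104] 1.6536574363708496
[[ 0.416 -0.287]
 [ 0.419 -0.391]
 [ 0.585 -0.386]
 [ 0.582 -0.282]]
magnose 299 [ 0.451 -0.258] [0.072 0.083] 0.839290976524353
[[ 0.414 -0.217]
 [ 0.415 -0.3  ]
 [ 0.488 -0.299]
 [ 0.486 -0.216]]
housing 1952 [0.724 0.164] [0.212 0.089] 4.074239253997803
[[0.616 0.201]
 [0.622 0.112]
 [0.833 0.127]
 [0.827 0.216]]
cbox 704 [0.74  0.226] [0.119 0.215] 76.10507202148438
[[0.621 0.195]
 [0.83  0.143]
 [0.858 0.258]
 [0.65  0.31 ]]
side table -0.0004831854171638006
roof 1331 [ 0.497 -0.336] [0.158 0.107] 1.1759449243545532
[[ 0.417 -0.285]
 [ 0.419 -0.391]
 [ 0.577 -0.388]
 [ 0.574 -0.281]]
magnose 374 [ 0.45  -0.258] [0.085 0.064] 89.0597152709961
[[ 0.417 -0.3  ]
 [ 0.481 -0.301]
 [ 0.482 -0.216]
 [ 0.419 -0.215]]
housing 3658 [0.722 0.167] [0.206 0.094] 5.871262550354004
[[0.615 0.203]
 [0.624 0.11 ]
 [0.83  0.131]
 [0.82  0.224]]
cbox 1411 [0.701 0.21 ] [0.226 0.104] 27.392181396484375
[[0.577 0.204]
 [0.625 0.112]
 [0.826 0.216]
 [0.778 0.308]]
wristcam in tool [ 0.075 -0.    -0.129] 
 [[-0.     0.956  0.293]
 [ 1.     0.001 -0.001]
 [-0.001  0.293 -0.956]] [356.962   0.    314.381]
```

```bash
cat >> h.py <<'E'
from scipy.spatial.transform import Rotation as Ro
def Rt(yaw,tilt=0,flip=0):
    """tool pointing down, tool x at world yaw (deg); tilt: fingers lean towards +tool x (deg)"""
    R=Ro.from_euler('z',yaw,degrees=True)*Ro.from_matrix(np.diag([1,-1,-1]))
    return (R*Ro.from_euler('y',tilt,degrees=True)).as_matrix()
def go(p,R):
    s=arm.read_state();R0=np.array(s["tcp_rot"])
    d=R0.T@(np.array(p)-s["tool_pos"]); w=Ro.from_matrix(R0.T@R).as_rotvec()
    print("t",round(s["time_s"],2),"pos",np.round(s["tool_pos"],4),"shift/.4",np.round(d/.4,4),"turn/.5",np.round(w/.5,4),
      "rows>=",round(max(np.linalg.norm(d)/.0625,np.degrees(np.linalg.norm(w))/10.7),1),"F",np.round(s["contact_force"],1),"g",round(s["gripper_width"],3),"q",np.round(s["q"],0))
E
python3 - <<'E'
from h import *
go([.451,-.225,.16],Rt(91.3))
E
```

```text
t 1.1 pos [ 0.2024 -0.4844  0.2453] shift/.4 [ 0.8234 -0.3589  0.2133] turn/.5 [ 2.0000e-04  1.0000e-04 -2.3954e+00] rows>= 6.4 F [-0.6 -0.6  0.1] g 1.001 q [-71.   3.  80.   0.  97.  -4.]
```

Emit:
send_rows([
  [0.82, -0.36, 0.1, 0, 0, -1, 1],
  [0.82, -0.36, 0.1, 0, 0, -1, 1],
  [0.82, -0.36, 0.1, 0, 0, -1, 1],
  [0.82, -0.36, 0.1, 0, 0, -1, 1],
  [0.82, -0.36, 0.1, 0, 0, -1, 1],
  [0.82, -0.36, 0.1, 0, 0, -1, 1],
  [0.82, -0.36, 0.1, 0, 0, -1, 1],
])

```text
time_s: 1.98
tool_pos: [0.4509, -0.2227, 0.2047]
tcp_rot: [[0.621, 0.784, -0.001], [0.784, -0.621, 0.001], [0.0, -0.001, -1.0]]
contact_force: [-0.1, -0.2, 0.6]
gripper_width: 0.998
grip_force: 0.0
```

Emit:
send_rows([
  [0, 0, 0, 0, 0, -0.7, 1],
  [0, 0, 0, 0, 0, -0.7, 1],
  [0, 0, 0, 0, 0, -0.7, 1],
])

```text
time_s: 2.35
tool_pos: [0.4491, -0.2258, 0.2055]
tcp_rot: [[0.322, 0.947, 0.0], [0.947, -0.322, -0.0], [-0.0, 0.0, -1.0]]
contact_force: [-0.2, 0.5, -0.5]
gripper_width: 0.996
grip_force: 0.0
```

Emit:
send_rows([
  [0, 0, 0, 0, 0, -0.7, 1],
  [0, 0, 0, 0, 0, -0.7, 1],
  [0, 0, 0, 0, 0, -0.7, 1],
  [0, 0, 0, 0, 0, -0.7, 1],
])

```text
time_s: 2.85
tool_pos: [0.4494, -0.2254, 0.2054]
tcp_rot: [[-0.02, 1.0, 0.0], [1.0, 0.02, -0.0], [-0.0, 0.0, -1.0]]
contact_force: [-0.0, -0.1, -0.3]
gripper_width: 1.0
grip_force: 0.0
```

```bash
python3 - <<'E'
from h import *
np.set_printoptions(precision=3,suppress=True)
pic,P=cloud("wrist"); save(pic,"pics/w1.png"); np.save("w1.npy",P)
for t in ["magazine","short_magazine","rack"]:
    for r in arm.silhouettes("wrist",t)[:3]:
        m=r["region"]; Q=P[m]; Q=Q[np.isfinite(Q[:,0])]; print(t,round(r["conf"],2),r["box"],np.median(Q,0),np.percentile(Q[:,2],[50,95]))
        if t!="rack":
            top=Q[(Q[:,2]>np.percentile(Q[:,2],60)-.006)]
            print(cv2.boxPoints(cv2.minAreaRect(top[:,:2].astype(np.float32))))
        else:
            top=Q[abs(Q[:,2]-.056)<.005]; a=cv2.minAreaRect(top[:,:2].astype(np.float32));print(a,cv2.boxPoints(a))
go([.451,-.225,.16],Rt(91.3))
E
```

```text
magazine 0.82 [412.7, 39.6, 562.6, 232.2] [ 0.587 -0.144  0.032] [0.032 0.034]
[[ 0.533 -0.215]
 [ 0.569 -0.233]
 [ 0.641 -0.093]
 [ 0.605 -0.074]]
magazine 0.73 [288.6, 213.3, 333.3, 303.5] [ 0.448 -0.256  0.032] [0.032 0.034]
[[ 0.426 -0.221]
 [ 0.43  -0.3  ]
 [ 0.47  -0.298]
 [ 0.466 -0.219]]
magazine 0.58 [27.0, 267.8, 98.3, 384.5] [ 0.21  -0.331  0.032] [0.032 0.034]
[[ 0.162 -0.395]
 [ 0.202 -0.407]
 [ 0.24  -0.289]
 [ 0.2   -0.276]]
short_magazine 0.71 [384.8, 266.6, 432.6, 304.6] [ 0.537 -0.281  0.032] [0.032 0.034]
[[ 0.519 -0.298]
 [ 0.559 -0.298]
 [ 0.559 -0.273]
 [ 0.519 -0.273]]
rack 0.73 [275.0, 280.0, 461.4, 402.9] [ 0.486 -0.331  0.056] [0.056 0.057]
((0.49701038002967834, -0.33812040090560913), (0.1571277529001236, 0.09988371282815933), 0.9714751839637756) [[ 0.418 -0.29 ]
 [ 0.419 -0.389]
 [ 0.576 -0.387]
 [ 0.575 -0.287]]
rack 0.3 [289.6, 211.3, 334.0, 303.7] [ 0.448 -0.256  0.032] [0.032 0.034]
((0.44017666578292847, -0.29003167152404785), (0.011315923184156418, 0.0007486732793040574), 1.2510491609573364) [[ 0.435 -0.29 ]
 [ 0.435 -0.291]
 [ 0.446 -0.29 ]
 [ 0.446 -0.29 ]]
t 3.05 pos [ 0.45  -0.225  0.205] shift/.4 [0.    0.004 0.113] turn/.5 [0.    0.    0.001] rows>= 0.7 F [-0.2  0.7 -0.3] g 1.002 q [-31.   0.  88.  -0.  92. -32.]
```

View pics/w1.png

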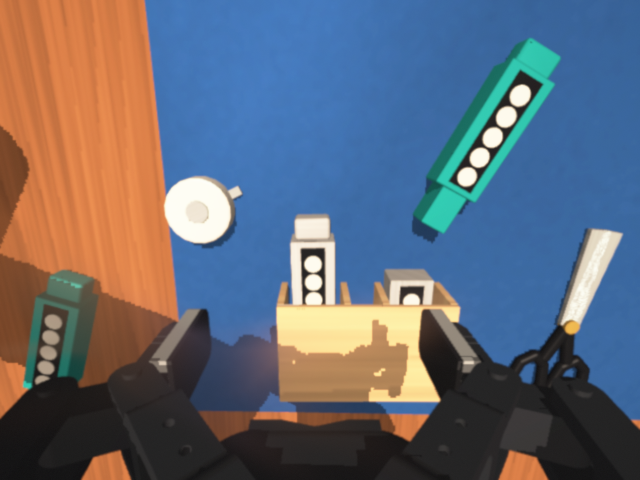

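Wrist view: the aluminium magazine with its nose at (312,222), the short one at (408,280), the tape case at left, no obstruction. Go down on the nose.

Emit:
send_rows([
  [-0.002, -0.007, 0.3, 0, 0, 0, 1],
  [-0.002, -0.007, 0.3, 0, 0, 0, 1],
  [-0.002, -0.007, 0.47, 0, 0, 0, 1],
  [-0.002, -0.007, 0.47, 0, 0, 0, 1],
  [-0.002, -0.007, 0.47, 0, 0, 0, -1],
  [-0.002, -0.007, 0.47, 0, 0, 0, -1],
  [-0.002, -0.007, 0.47, 0, 0, 0, -1],
  [-0.002, -0.007, 0.47, 0, 0, 0, -1],
  [-0.002, -0.007, 0.47, 0, 0, 0, -1],
  [-0.002, -0.007, 0.47, 0, 0, 0, -1],
])

```text
time_s: 4.3
tool_pos: [0.4481, -0.2267, 0.0197]
tcp_rot: [[-0.025, 1.0, 0.004], [1.0, 0.025, -0.002], [-0.002, 0.003, -1.0]]
contact_force: [-0.8, 0.5, 7.6]
gripper_width: 0.355
grip_force: 59.4
```

Emit:
send_rows([
  [0, 0, -0.007, 0, 0, 0, -1],
  [0.05, 0, -0.007, 0, 0, 0, -1],
  [0.11, 0, -0.007, 0, 0, 0, -1],
  [0.17, 0, -0.007, 0, 0, 0, -1],
  [0.23, 0.001, -0.007, 0, 0, 0, -1],
  [0.3, 0.001, -0.007, 0, 0, 0, -1],
  [0.38, 0.001, -0.007, 0, 0, 0, -1],
  [0.46, 0.001, -0.007, 0, 0, 0, -1],
  [0.54, 0.001, -0.007, 0, 0, 0, -1],
  [0.62, 0.001, -0.007, 0, 0, 0, -1],
  [0.62, 0.001, -0.007, 0, 0, 0, -1],
])

```text
time_s: 5.68
tool_pos: [0.4403, 0.0242, 0.02]
tcp_rot: [[-0.028, 1.0, -0.0], [1.0, 0.028, 0.0], [0.0, -0.0, -1.0]]
contact_force: [-0.5, 0.2, -0.7]
gripper_width: 0.356
grip_force: 59.6
```

```bash
python3 - <<'E'
from h import *
go([.59,.01,.019],Rt(5.5))
E
```

```text
t 5.67 pos [0.4403 0.0242 0.02  ] shift/.4 [-0.0462  0.3731  0.0025] turn/.5 [-1.2000e-03 -3.0000e-04  3.0064e+00] rows>= 8.0 F [-0.5  0.2 -0.7] g 0.356 q [ -2.   2. 109.   0.  70.  -3.]
```

Emit:
send_rows([
  [-0.005, 0.03, 0, 0, 0, 0.25, -1],
  [-0.01, 0.06, 0, 0, 0, 0.5, -1],
  [-0.01, 0.09, 0, 0, 0, 0.75, -1],
  [-0.015, 0.12, 0, 0, 0, 1, -1],
])

```text
time_s: 6.18
tool_pos: [0.4892, 0.0169, 0.0201]
tcp_rot: [[0.461, 0.887, -0.0], [0.887, -0.461, -0.0], [-0.0, 0.0, -1.0]]
contact_force: [-0.3, -1.1, -1.0]
gripper_width: 0.363
grip_force: 59.6
```

Emit:
send_rows([
  [0.014, 0.028, 0, 0, 0, 0.25, -1],
  [0.028, 0.056, 0, 0, 0, 0.5, -1],
  [0.042, 0.084, 0, 0, 0, 0.75, -1],
  [0.056, 0.11, 0, 0, 0, 1, -1],
])

```text
time_s: 6.68
tool_pos: [0.5385, 0.0165, 0.0199]
tcp_rot: [[0.83, 0.557, -0.001], [0.557, -0.83, -0.001], [-0.001, 0.0, -1.0]]
contact_force: [0.7, -0.1, -0.6]
gripper_width: 0.356
grip_force: 59.6
```

Emit:
send_rows([
  [0.025, 0.018, 0, 0, 0, 0.25, -1],
  [0.05, 0.036, 0, 0, 0, 0.5, -1],
  [0.075, 0.054, 0, 0, 0, 0.75, -1],
  [0.1, 0.07, 0, 0, 0, 1, -1],
  [0.1, 0.07, 0, 0, 0, 1, -1],
])

```text
time_s: 7.3
tool_pos: [0.5874, 0.016, 0.02]
tcp_rot: [[0.995, 0.096, -0.0], [0.096, -0.995, -0.0], [-0.0, 0.0, -1.0]]
contact_force: [0.4, 1.1, -0.5]
gripper_width: 0.356
grip_force: 59.6
```

```bash
python3 - <<'E'
from h import *
go([.59,.01,.019],Rt(5.5))
pic,P=cloud("side"); save(pic,"pics/side1.png")
for r in arm.silhouettes("side","magazine")[:4]:
    Q=P[r["region"]];Q=Q[np.isfinite(Q[:,0])]; print(r["conf"],r["box"],np.median(Q,0),cv2.minAreaRect(Q[abs(Q[:,2]-.032)<.006][:,:2].astype(np.float32)))
E
```

```text
t 7.3 pos [0.5874 0.016  0.02  ] shift/.4 [0.005  0.0156 0.0024] turn/.5 [0.     0.0001 0.001 ] rows>= 0.1 F [ 0.4  1.1 -0.5] g 0.356 q [-2. 24. 83. -0. 73. 82.]
0.89 [430.5, 180.9, 452.3, 212.8] [ 0.20496389 -0.31914406  0.02931174] ((0.20096655189990997, -0.33847618103027344), (0.1269368678331375, 0.03967182710766792), 72.26644897460938)
0.82 [356.4, 134.9, 390.1, 144.5] [ 0.40376297 -0.5729446   0.02842345] ((0.3945137560367584, -0.5744562745094299), (0.04342921823263168, 0.09106835722923279), 79.66123962402344)
0.72 [290.3, 272.1, 349.6, 296.7] [0.50813718 0.01700655 0.02952269] ((0.5040783286094666, 0.009765302762389183), (0.13898104429244995, 0.04444505274295807), 5.227400779724121)
0.61 [301.3, 233.7, 304.6, 235.6] [ 0.56762687 -0.14650475  0.00995932] ((0.0, 0.0), (0.0, 0.0), 0.0)
```

View pics/side1.png

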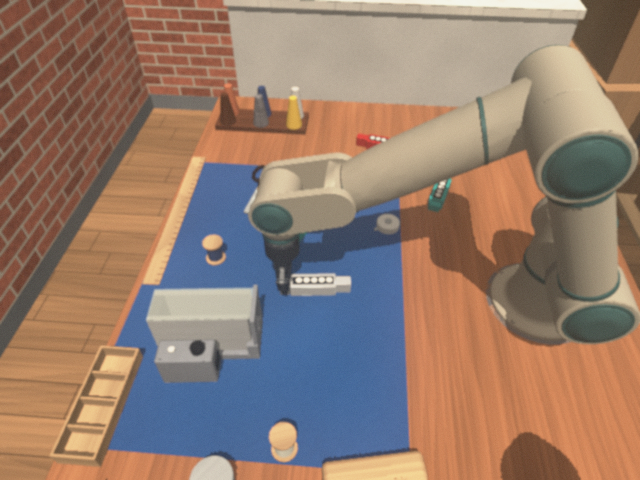

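The magazine lies at (320,285) in the side view, tail to the right at (345,284), flat and clear of everything. Let go, rise, go over the tail.

Emit:
send_rows([
  [0, 0, 0.006, 0, 0, 0, -1],
  [0, 0, 0.006, 0, 0, 0, 1],
  [0, 0, 0.006, 0, 0, 0, 1],
  [0, 0, 0.006, 0, 0, 0, 1],
  [0, 0, 0.006, 0, 0, 0, 1],
  [0, 0, -0.1, 0, 0, 0, 1],
  [0, 0, -0.25, 0, 0, 0, 1],
  [-0.1, 0, -0.38, 0, 0, 0, 1],
  [-0.25, 0, -0.38, 0, 0, 0, 1],
  [-0.35, 0, -0.38, 0, 0, 0, 1],
  [-0.35, 0, -0.38, 0, 0, 0, 1],
])

```text
time_s: 8.78
tool_pos: [0.4462, 0.0028, 0.1722]
tcp_rot: [[0.995, 0.095, 0.0], [0.095, -0.995, -0.0], [0.0, 0.0, -1.0]]
contact_force: [0.9, -0.3, -0.0]
gripper_width: 0.999
grip_force: 0.0
```

```bash
python3 - <<'E'
from h import *
np.set_printoptions(precision=4,suppress=True)
pic,P=cloud("wrist"); save(pic,"pics/w2.png"); np.save("w2.npy",P)
for r in arm.silhouettes("wrist","magazine")[:3]:
    Q=P[r["region"]];Q=Q[np.isfinite(Q[:,0])]; a=cv2.minAreaRect(Q[abs(Q[:,2]-.032)<.004][:,:2].astype(np.float32)); print(r["conf"],r["box"],np.median(Q,0),a);print(cv2.boxPoints(a))
pic2=pic
# feeder
X,Y,Z=P.reshape(-1,3).T
m=(X>.55)&(X<.9)&(Y>.05)&(Y<.35)
h=m&(Z>.122)&(Z<.14);print("housing pts",h.sum())
if h.sum()>20: print(cv2.boxPoints(cv2.minAreaRect(P.reshape(-1,3)[h][:,:2].astype(np.float32))))
go([.44,.0,.1],Rt(5.5,25))
E
```

```text
0.93 [284.6, 22.0, 345.0, 250.0] [0.5274 0.0096 0.0324] ((0.5130865573883057, 0.008792813867330551), (0.15581141412258148, 0.03996417298913002), 5.713740825653076)
[[ 0.4336  0.0209]
 [ 0.4376 -0.0188]
 [ 0.5926 -0.0033]
 [ 0.5886  0.0364]]
0.71 [445.3, 2.2, 640.0, 135.3] [ 0.5857 -0.1477  0.0323] ((0.586471438407898, -0.15508711338043213), (0.15487955510616302, 0.041346475481987), 63.55760955810547)
[[ 0.5335 -0.2152]
 [ 0.5705 -0.2336]
 [ 0.6395 -0.095 ]
 [ 0.6024 -0.0765]]
housing pts 0
t 8.88 pos [0.4484 0.0028 0.1726] shift/.4 [-0.0217  0.0049  0.1814] turn/.5 [ 0.0007  0.8698 -0.0004] rows>= 2.3 F [ 0.9 -0.6  0. ] g 1.002 q [-4. -8. 99. -0. 89. 80.]
```

View pics/w2.png

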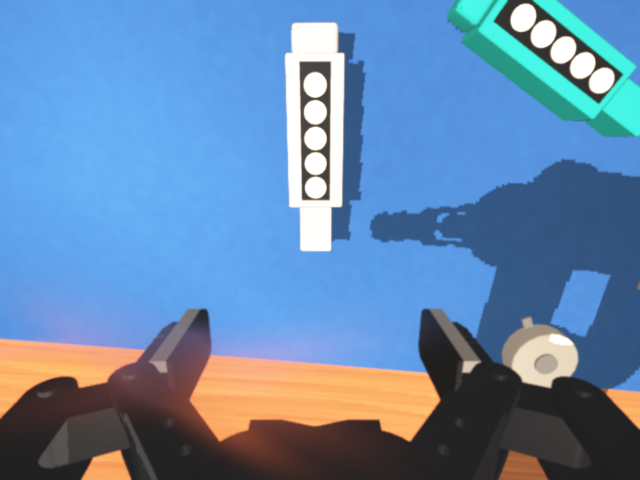

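```bash
python3 - <<'E'
from h import *
go([.448,.0023,.021],Rt(5.7,20))
E
```

```text
t 8.88 pos [0.4484 0.0028 0.1726] shift/.4 [-0.0016  0.0011  0.3789] turn/.5 [ 0.0019  0.6953 -0.0073] rows>= 2.4 F [ 0.9 -0.6  0. ] g 1.002 q [-4. -8. 99. -0. 89. 80.]
```

Emit:
send_rows([
  [-0.002, 0.001, 0.05, 0, 0.3, -0.007, 1],
  [-0.002, 0.001, 0.12, 0.002, 0.695, -0.007, 1],
  [-0.002, 0.001, 0.25, 0.002, 0.695, -0.007, 1],
  [-0.002, 0.001, 0.34, 0.002, 0.695, -0.007, 1],
  [-0.002, 0.001, 0.378, 0.002, 0.695, -0.007, 1],
  [-0.002, 0.001, 0.378, 0.002, 0.695, -0.007, 1],
])

```text
time_s: 9.62
tool_pos: [0.4471, 0.0025, 0.0197]
tcp_rot: [[0.937, 0.099, 0.336], [0.093, -0.995, 0.035], [0.338, -0.001, -0.941]]
contact_force: [0.0, 0.2, 0.0]
gripper_width: 0.999
grip_force: 0.0
```

Emit:
send_rows([
  [0, 0, 0, 0, 0, 0, -1],
  [0, 0, 0, 0, 0, 0, -1],
  [0, 0, 0, 0, 0, 0, -1],
  [0, 0, 0, 0, 0, 0, -1],
  [0, 0, 0, 0, 0, 0, -1],
  [0, 0, 0, 0, 0, 0, -1],
  [0, 0, 0, 0, 0, 0, -1],
])

```text
time_s: 10.5
tool_pos: [0.4477, 0.0023, 0.0217]
tcp_rot: [[0.935, 0.099, 0.34], [0.093, -0.995, 0.034], [0.342, -0.0, -0.94]]
contact_force: [-2.3, 0.5, 6.0]
gripper_width: 0.267
grip_force: 60.4
```

```bash
python3 - <<'E'
from h import *
np.set_printoptions(precision=4,suppress=True,linewidth=150)
a=np.radians(5.5);c0=np.array([.619,.157]);ax=np.array([np.cos(a),np.sin(a)]);ay=np.array([-ax[1],ax[0]])
for n in ["side","scene"]:
    P=np.load(n+".npy").reshape(-1,3); P=P[np.isfinite(P[:,0])]
    D=P[:,:2]-c0; f=np.stack([D@ax,D@ay,P[:,2]],1)
    f=f[(f[:,0]>-.03)&(f[:,0]<.23)&(abs(f[:,1])<.12)&(f[:,2]>.01)]
    fr=f[(abs(f[:,0])<.008)&(f[:,2]<.128)&(f[:,2]>.015)]
    if len(fr)>30:
        k=np.polyfit(fr[:,1],fr[:,0],1); print(n,"front n",len(fr),"slope deg",np.degrees(np.arctan(k[0])),"x at y0",k[1])
        for z in np.arange(.02,.13,.01):
            s=np.sort(fr[abs(fr[:,2]-z)<.004][:,1]); g=np.diff(s); 
            if len(s)>5:
                i=g.argmax(); print(round(z,3),len(s),"y",s[0],s[-1],"gap",s[i],s[i+1])
    for nm,lo,hi,sel in [("+ywall",.095,.125,lambda q:q[:,1]>.035),("-ywall in",.05,.125,lambda q:(q[:,1]<-.015)&(q[:,1]>-.04))]:
        w=f[(f[:,2]>lo)&(f[:,2]<hi)&(f[:,0]>.02)&(f[:,0]<.2)]; w=w[sel(w)]
        if len(w)>50:
            k=np.polyfit(w[:,0],w[:,1],1); print(n,nm,len(w),np.degrees(k[0]),k[1],"med",np.median(w[:,1]),np.std(w[:,1]-np.polyval(k,w[:,0])))
    t=f[abs(f[:,2]-.132)<.006]; print(n,"top pts",len(t),"y pct",np.percentile(t[:,1],[.5,5,50,95,99.5]),"x",np.percentile(t[:,0],[.5,99.5]))
E
```

```text
side front n 407 slope deg 0.7481531369292669 x at y0 0.002311596973875288
0.02 23 y -0.032889188180427305 0.04871962365812618 gap 0.01104753793377016 0.0313018861156469
0.03 31 y -0.04120693521150387 0.048329451130561515 gap -0.025377611289847096 -0.010293816745707484
0.04 28 y -0.04804060266120969 0.04845166587843973 gap -0.043983316918386174 -0.02199279330214396
0.05 71 y -0.03599227966013117 0.04892110456912585 gap 0.03491260354090309 0.043993901458660736
0.06 24 y -0.04650449029139668 0.04571559494238018 gap -0.025103712529039632 0.035840082084897036
0.07 24 y -0.02640445969413571 0.046331429906495164 gap -0.024579740701982402 0.024996084365132395
0.08 16 y -0.04120173488511201 0.045607327190627454 gap -0.02410180332930672 0.02664330968342115
0.09 25 y -0.040443903031363956 0.04574227003829443 gap -0.02422822233718006 0.02696279493636091
0.1 20 y -0.03692070790953282 0.04553301565213162 gap -0.02448642817976532 0.024556301226703766
0.11 20 y -0.04291967214907592 0.04720455188454331 gap -0.024656843310629895 0.03123183015397035
0.12 32 y -0.03428539993954704 0.04654976748636231 gap -0.022262828525653387 -0.009191424777160982
side +ywall 910 0.26048622204678423 0.04132475547719154 med 0.03767101178473874 0.012504239709045293
side top pts 3364 y pct [-0.038  -0.0326  0.0037  0.0369  0.04  ] x [0.0012 0.2052]
scene front n 39 slope deg 2.971849056518457 x at y0 0.003222030639912271
scene +ywall 178 -3.6316285102336305 0.05824316787409447 med 0.03638667030159483 0.019159468852299806
scene top pts 1818 y pct [-0.0366 -0.0328  0.0012  0.0336  0.0364] x [0.0031 0.2097]
```

```bash
cat >> h.py <<'E'
P0=np.array([.6213,.1573]);YF=5.0
def F(x,y=0,z=0):
    a=np.radians(YF); return [P0[0]+x*np.cos(a)-y*np.sin(a),P0[1]+x*np.sin(a)+y*np.cos(a),z]
E
python3 - <<'E'
from h import *
go(F(-.172,0,.078),Rt(YF,20))
R=np.array(arm.read_state()["tcp_rot"]); print(R.T@[0,0,.0563]/.4)
E
```

```text
t 10.5 pos [0.4477 0.0023 0.0217] shift/.4 [ 0.0861 -0.3477 -0.1186] turn/.5 [-0.0084  0.0004  0.0228] rows>= 2.4 F [-2.3  0.5  6. ] g 0.267 q [ -7. -11. 123.   6.  49.  74.]
[ 4.81100294e-02 -7.05953730e-06 -1.32272399e-01]
```

Emit:
send_rows([
  [0.016, 0, -0.044, 0, 0, 0, -1],
  [0.032, 0, -0.088, 0, 0, 0, -1],
  [0.048, 0, -0.132, 0, 0, 0, -1],
  [0.055, -0.06, -0.13, 0, 0, 0, -1],
  [0.065, -0.13, -0.127, -0.003, 0, 0.01, -1],
  [0.075, -0.2, -0.124, -0.008, 0, 0.023, -1],
  [0.08, -0.28, -0.121, -0.008, 0, 0.023, -1],
  [0.086, -0.348, -0.119, -0.008, 0, 0.023, -1],
  [0.086, -0.348, -0.119, -0.008, 0, 0.023, -1],
  [0.086, -0.348, -0.119, -0.008, 0, 0.023, -1],
])

```text
time_s: 11.75
tool_pos: [0.449, 0.142, 0.0768]
tcp_rot: [[0.937, 0.087, 0.338], [0.082, -0.996, 0.03], [0.339, -0.0, -0.941]]
contact_force: [-0.3, -0.7, -2.5]
gripper_width: 0.266
grip_force: 59.6
```

```bash
python3 - <<'E'
from h import *
np.set_printoptions(precision=4,suppress=True,linewidth=150)
go(F(-.172,0,.078),Rt(YF,20))
ims=[]
for n in ["side","wrist"]:
    pic,P=cloud(n); np.save(n+"3.npy",P); ims.append(pic)
    for r in arm.silhouettes(n,"magazine")[:3]:
        Q=P[r["region"]];Q=Q[np.isfinite(Q[:,0])]; md=np.median(Q,0); print(n,r["conf"],r["box"],md)
        if md[2]>.05:
            T=Q[Q[:,2]>md[2]-.012]; k=np.polyfit(T[:,0],T[:,2],1); print("pitch deg",np.degrees(np.arctan(k[0])),"ztop",np.percentile(T[:,2],[5,50,95]))
            a=cv2.minAreaRect(T[:,:2].astype(np.float32));print(a)
            b=cv2.boxPoints(a)-P0; t=np.radians(YF); print("feeder frame",b@np.array([[np.cos(t),-np.sin(t)],[np.sin(t),np.cos(t)]]))
save(np.hstack([cv2.resize(ims[0][230:400,130:380],(400,300)),cv2.resize(ims[1],(400,300))]),"pics/m3.png")
E
```

```text
t 11.75 pos [0.449  0.142  0.0768] shift/.4 [ 0.0033 -0.0005 -0.0019] turn/.5 [-0.      0.0058  0.0001] rows>= 0.0 F [-0.3 -0.7 -2.5] g 0.266 q [ 15. -12. 116.  -4.  56. 102.]
side 0.87 [270.9, 208.5, 316.0, 255.6] [ 0.5882 -0.1369  0.0288]
side 0.85 [271.4, 305.9, 342.8, 332.7] [0.5233 0.1577 0.0845]
pitch deg -1.5580717918743832 ztop [0.0758 0.0853 0.0886]
((0.5209324359893799, 0.15005123615264893), (0.14751742780208588, 0.042421478778123856), 5.2544846534729)
feeder frame [[-0.1745  0.0224]
 [-0.1743 -0.02  ]
 [-0.0268 -0.0194]
 [-0.027   0.0231]]
side 0.82 [353.6, 134.9, 408.5, 153.4] [ 0.3604 -0.5577  0.0249]
wrist 0.58 [262.2, 0.0, 365.7, 367.2] [0.5128 0.1468 0.0878]
pitch deg -0.3366153412262314 ztop [0.0863 0.0878 0.0896]
((0.5110650062561035, 0.14713281393051147), (0.14949646592140198, 0.040317438542842865), 4.64959716796875)
feeder frame [[-0.1853  0.0201]
 [-0.1856 -0.0202]
 [-0.0361 -0.0211]
 [-0.0358  0.0192]]
```

View pics/m3.png

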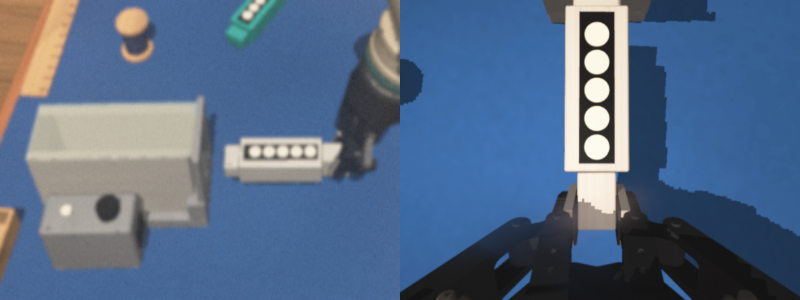

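Left: the magazine is level and straight in front of the port (nose at (228,160), port face at (205,160)); right: centred on the housing. Feed in, checking forces.

Emit:
send_rows([
  [0.024, 0, 0.0085, 0, 0, 0, -1],
  [0.047, 0, 0.017, 0, 0, 0, -1],
  [0.07, 0, 0.0255, 0, 0, 0, -1],
  [0.094, 0, 0.034, 0, 0, 0, -1],
  [0.117, 0, 0.0427, 0, 0, 0, -1],
  [0.141, 0, 0.0513, 0, 0, 0, -1],
  [0.164, 0, 0.06, 0, 0, 0, -1],
])

```text
time_s: 12.82
tool_pos: [0.5192, 0.1485, 0.0765]
tcp_rot: [[0.937, 0.087, 0.338], [0.082, -0.996, 0.03], [0.339, -0.0, -0.941]]
contact_force: [-4.0, -0.7, -2.9]
gripper_width: 0.27
grip_force: 59.7
```

Emit:
send_rows([
  [0.027, 0, 0.01, 0, 0, 0, -1],
  [0.054, 0, 0.0195, 0, 0, 0, -1],
  [0.08, 0, 0.0293, 0, 0, 0, -1],
  [0.107, 0, 0.039, 0, 0, 0, -1],
  [0.134, 0, 0.0488, 0, 0, 0, -1],
  [0.161, 0, 0.0586, 0, 0, 0, -1],
  [0.185, 0, 0.067, 0, 0, 0, -1],
  [0.185, 0, 0.067, 0, 0, 0, -1],
])

```text
time_s: 13.82
tool_pos: [0.5983, 0.1554, 0.0772]
tcp_rot: [[0.936, 0.087, 0.34], [0.082, -0.996, 0.03], [0.341, -0.0, -0.94]]
contact_force: [2.4, 0.0, -5.5]
gripper_width: 0.274
grip_force: 59.1
```

```bash
python3 - <<'E'
from h import *
go(F(-.02,0,.073),Rt(YF,20))
pic,P=cloud("side");p2,_=cloud("wrist")
save(np.hstack([cv2.resize(pic[230:400,130:380],(400,300)),cv2.resize(p2,(400,300))]),"pics/m4.png")
E
```

```text
t 13.82 pos [0.5983 0.1554 0.0772] shift/.4 [0.0036 0.0003 0.0125] turn/.5 [-0.0008  0.0013 -0.0007] rows>= 0.1 F [ 2.4  0.  -5.5] g 0.274 q [12. 12. 92. -3. 56. 98.]
```

View pics/m4.png

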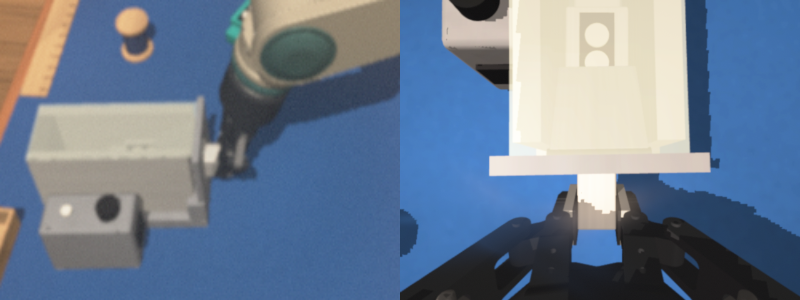

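Left: the magazine is through the port; right: tongue centred in the plate (597 vs 600), flap riding on it. Lower slightly, release, back off.

Emit:
send_rows([
  [-0.003, 0, 0.008, 0, 0, 0, -1],
  [-0.003, 0, 0.008, 0, 0, 0, -0.2],
  [-0.003, 0, 0.008, 0, 0, 0, 0.4],
  [-0.003, 0, 0.008, 0, 0, 0, 0.4],
  [-0.003, 0, 0.008, 0, 0, 0, 0.4],
  [-0.003, 0, 0.008, 0, 0, 0, 0.4],
  [-0.1, 0, -0.04, 0, 0, 0, 0.4],
  [-0.2, 0, -0.08, 0, 0, 0, 0.4],
  [-0.22, 0, -0.08, 0, 0, 0, -1],
  [-0.22, 0, -0.08, 0, 0, 0, -1],
  [-0.22, 0, -0.08, 0, 0, 0, -1],
])

```text
time_s: 15.3
tool_pos: [0.5052, 0.1473, 0.0777]
tcp_rot: [[0.936, 0.087, 0.34], [0.081, -0.996, 0.03], [0.341, -0.001, -0.94]]
contact_force: [-0.2, 1.1, 0.6]
gripper_width: 0.066
grip_force: 0.0
```

```bash
python3 - <<'E'
from h import *
np.set_printoptions(precision=4,suppress=True,linewidth=150)
go(F(-.1,0,.1),Rt(YF,60))
ims=[]
t=np.radians(YF);M=np.array([[np.cos(t),-np.sin(t)],[np.sin(t),np.cos(t)]])
for n in ["side","wrist"]:
    pic,P=cloud(n);ims.append(pic)
    f=np.concatenate([(P[...,:2]-P0)@M,P[...,2:]],-1).reshape(-1,3)
    b=f[(f[:,0]>-.06)&(f[:,0]<-.004)&(abs(f[:,1])<.02)&(f[:,2]>.045)&(f[:,2]<.115)]
    print(n,len(b)); 
    if len(b): print(np.percentile(b,[2,50,98],axis=0))
save(np.hstack([cv2.resize(ims[0][230:400,130:380],(400,300)),cv2.resize(ims[1],(400,300))]),"pics/m5.png")
E
```

```text
t 15.3 pos [0.5052 0.1473 0.0777] shift/.4 [ 0.0578  0.0004 -0.0382] turn/.5 [-0.0005  1.3974 -0.0011] rows>= 3.7 F [-0.2  1.1  0.6] g 0.066 q [ 14.  -3. 108.  -4.  55. 100.]
side 286
[[-0.0363 -0.009   0.0609]
 [-0.0205  0.0099  0.0853]
 [-0.0048  0.015   0.0956]]
wrist 6130
[[-0.0355 -0.0105  0.0695]
 [-0.0264  0.0009  0.0916]
 [-0.0051  0.0122  0.0972]]
```

View pics/m5.png

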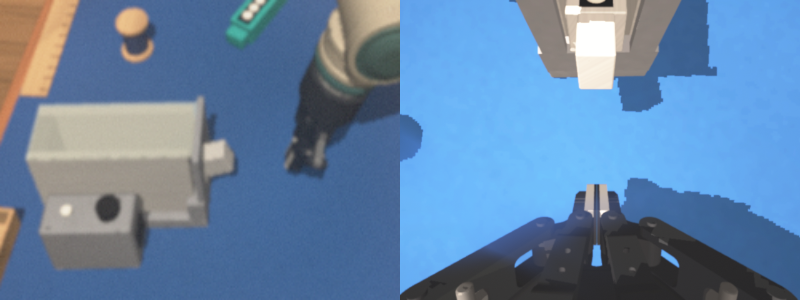

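Left: magazine released and tipped nose down, its tail sticking out at (220,158); right: tail centred, fingers shut. Now tilt the shut fingers to 60° for pushing.

Emit:
send_rows([
  [-0.05, 0, -0.03, 0, 0.2, 0, -1],
  [-0.05, 0, -0.05, 0, 0.45, 0, -1],
  [-0.05, 0, -0.06, 0, 0.7, 0, -1],
  [-0.05, 0, -0.06, 0, 0.7, 0, -1],
])

```text
time_s: 15.9
tool_pos: [0.4763, 0.1448, 0.092]
tcp_rot: [[0.765, 0.088, 0.638], [0.067, -0.996, 0.056], [0.64, 0.0, -0.768]]
contact_force: [0.1, 0.2, -1.0]
gripper_width: -0.001
grip_force: 0.0
```

Emit:
send_rows([
  [0, 0, 0, 0, 0.2, 0, -1],
  [0, 0, 0, 0, 0.45, 0, -1],
  [0, 0, 0, 0, 0.7, 0, -1],
  [0, 0, 0, 0, 0.7, 0, -1],
  [0, 0, 0, 0, 0.7, 0, -1],
])

```text
time_s: 16.52
tool_pos: [0.4809, 0.1476, 0.1]
tcp_rot: [[0.508, 0.083, 0.857], [0.045, -0.997, 0.069], [0.86, 0.003, -0.51]]
contact_force: [-0.2, 0.3, 0.3]
gripper_width: 0.004
grip_force: 0.0
```

```bash
python3 - <<'E'
from h import *
go(F(-.0676,0,.0735),Rt(YF,60))
E
```

```text
t 16.52 pos [0.4809 0.1476 0.1   ] shift/.4 [0.0362 0.0055 0.1911] turn/.5 [0.0111 0.0228 0.0011] rows>= 1.2 F [-0.2  0.3  0.3] g 0.004 q [ 20. -21. 135. -60.  15. 157.]
```

```bash
python3 - <<'E'
from h import *
go(F(-.12,0,.085),Rt(YF,50))
go(F(-.068,0,.0755),Rt(YF,50))
E
```

```text
t 16.52 pos [0.4809 0.1476 0.1   ] shift/.4 [-0.0059  0.0062  0.0638] turn/.5 [ 1.110e-02 -3.262e-01  2.000e-04] rows>= 0.9 F [-0.2  0.3  0.3] g 0.004 q [ 20. -21. 135. -60.  15. 157.]
t 16.52 pos [0.4809 0.1476 0.1   ] shift/.4 [0.04   0.0055 0.1877] turn/.5 [ 1.110e-02 -3.262e-01  2.000e-04] rows>= 1.2 F [-0.2  0.3  0.3] g 0.004 q [ 20. -21. 135. -60.  15. 157.]
```

Emit:
send_rows([
  [-0.04, 0.006, -0.02, 0.01, -0.33, 0, -1],
  [-0.02, 0.006, 0.02, 0.01, -0.33, 0, -1],
  [-0.006, 0.006, 0.06, 0.01, -0.33, 0, -1],
  [-0.006, 0.006, 0.06, 0.01, -0.33, 0, -1],
  [-0.006, 0.006, 0.06, 0.01, -0.33, 0, -1],
  [-0.006, 0.006, 0.06, 0.01, -0.33, 0, -1],
])

```text
time_s: 17.27
tool_pos: [0.4993, 0.1471, 0.0855]
tcp_rot: [[0.641, 0.089, 0.762], [0.057, -0.996, 0.068], [0.765, -0.0, -0.644]]
contact_force: [-0.6, 0.9, -0.4]
gripper_width: -0.001
grip_force: 0.0
```

```bash
python3 - <<'E'
from h import *
go(F(-.068,0,.0755),Rt(YF,50))
E
```

```text
t 17.27 pos [0.4993 0.1471 0.0855] shift/.4 [0.0685 0.0015 0.1203] turn/.5 [-0.003   0.0021  0.0016] rows>= 0.9 F [-0.6  0.9 -0.4] g -0.001 q [ 17. -16. 128. -27.  20. 124.]
```

Emit:
send_rows([
  [0.03, 0.001, 0.06, 0, 0, 0, -1],
  [0.068, 0.0015, 0.12, 0, 0, 0, -1],
  [0.084, 0.0015, 0.139, 0, 0, 0, -1],
  [0.1, 0.0015, 0.158, 0, 0, 0, -1],
  [0.116, 0.0015, 0.177, 0, 0, 0, -1],
  [0.132, 0.0015, 0.196, 0, 0, 0, -1],
  [0.132, 0.0015, 0.196, 0, 0, 0, -1],
])

```text
time_s: 18.15
tool_pos: [0.5941, 0.1551, 0.0761]
tcp_rot: [[0.64, 0.088, 0.763], [0.055, -0.996, 0.069], [0.766, -0.002, -0.642]]
contact_force: [-0.6, -0.3, 1.0]
gripper_width: 0.001
grip_force: 0.0
```

```bash
python3 - <<'E'
from h import *
go(F(.004,0,.0755),Rt(YF,50))
pic,P=cloud("side");p2,_=cloud("wrist")
save(np.hstack([cv2.resize(pic[230:400,130:380],(400,300)),cv2.resize(p2,(400,300))]),"pics/m6.png")
E
```

```text
t 18.15 pos [0.5941 0.1551 0.0761] shift/.4 [0.0491 0.0005 0.061 ] turn/.5 [-0.004  -0.0009 -0.0012] rows>= 0.5 F [-0.6 -0.3  1. ] g 0.001 q [ 14.   2. 114. -26.  16. 121.]
```

View pics/m6.png

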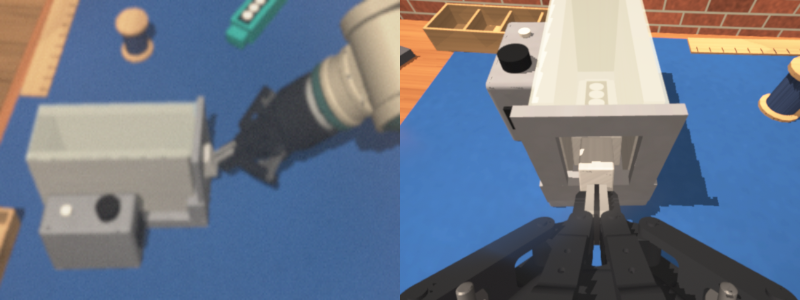

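The pusher is on the tail, centred (597,175). Push on.

Emit:
send_rows([
  [0.01, 0, 0.012, 0, -0.04, 0, -1],
  [0.02, 0, 0.024, 0, -0.08, 0, -1],
  [0.03, 0, 0.036, 0, -0.1, 0, -1],
  [0.04, 0, 0.048, 0, -0.1, 0, -1],
  [0.05, 0, 0.06, 0, -0.1, 0, -1],
  [0.05, 0, 0.06, 0, -0.1, 0, -1],
])

```text
time_s: 19.0
tool_pos: [0.6249, 0.1577, 0.0756]
tcp_rot: [[0.678, 0.088, 0.73], [0.059, -0.996, 0.066], [0.733, -0.002, -0.68]]
contact_force: [-2.8, -1.0, -0.6]
gripper_width: -0.0
grip_force: 1.0
```

```bash
python3 - <<'E'
from h import *
go(F(.010,0,.0755),Rt(YF,47))
pic,P=cloud("side");p2,Pw=cloud("wrist")
t=np.radians(YF);M=np.array([[np.cos(t),-np.sin(t)],[np.sin(t),np.cos(t)]])
for P in (P,Pw):
    f=np.concatenate([(P[...,:2]-P0)@M,P[...,2:]],-1).reshape(-1,3)
    b=f[(f[:,0]>.03)&(f[:,0]<.18)&(abs(f[:,1])<.018)&(f[:,2]<.125)]
    for x in np.arange(.03,.18,.02):
        q=b[abs(b[:,0]-x)<.01]; 
        if len(q)>5: print(round(x,2),len(q),np.round(np.percentile(q[:,2],[10,50,90]),3))
save(np.hstack([cv2.resize(pic[230:400,130:380],(400,300)),cv2.resize(p2,(400,300))]),"pics/m7.png")
E
```

```text
t 19.0 pos [0.6249 0.1577 0.0756] shift/.4 [0.0108 0.0002 0.0118] turn/.5 [-0.0036 -0.0043 -0.001 ] rows>= 0.1 F [-2.8 -1.  -0.6] g -0.0 q [ 13.   7. 107. -18.  20. 113.]
0.03 28 [0.019 0.019 0.02 ]
```

View pics/m7.png

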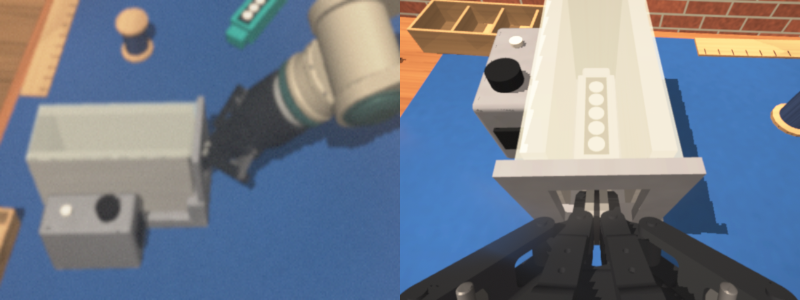

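Emit:
send_rows([
  [0.004, 0, 0.004, 0, 0, 0, -1],
  [0.004, 0, 0.004, 0, 0, 0, -1],
  [-0.04, 0, -0.043, 0, 0, 0, -1],
  [-0.09, 0, -0.096, 0, 0, 0, -1],
  [-0.14, 0, -0.15, 0, 0, 0, -1],
  [-0.17, 0, -0.182, 0, 0, 0, -1],
  [-0.17, 0, -0.182, 0, 0, 0, -1],
  [-0.17, 0, -0.182, 0, 0, 0, -1],
])

```text
time_s: 20.1
tool_pos: [0.5262, 0.1491, 0.0761]
tcp_rot: [[0.677, 0.088, 0.731], [0.059, -0.996, 0.066], [0.734, -0.002, -0.679]]
contact_force: [0.4, -0.3, 0.4]
gripper_width: -0.002
grip_force: 0.0
```

```bash
python3 - <<'E'
from h import *
go(F(-.1,0,.0755),Rt(YF,47))
pic,Ps=cloud("side");p2,Pw=cloud("wrist")
t=np.radians(YF);M=np.array([[np.cos(t),-np.sin(t)],[np.sin(t),np.cos(t)]])
for P in (Ps,Pw):
    f=np.concatenate([(P[...,:2]-P0)@M,P[...,2:]],-1).reshape(-1,3)
    b=f[(f[:,0]>-.01)&(f[:,0]<.1)&(abs(f[:,1])<.018)]
    for z in np.arange(.05,.125,.01):
        q=b[abs(b[:,2]-z)<.005]
        if len(q)>3: print(round(z,2),len(q),"x",np.round(np.percentile(q[:,0],[10,50,90]),3))
    print()
save(np.hstack([cv2.resize(pic[230:400,130:380],(400,300)),cv2.resize(p2,(400,300))]),"pics/m8.png")
E
```

```text
t 20.1 pos [0.5262 0.1491 0.0761] shift/.4 [-0.0089  0.0003 -0.0073] turn/.5 [-0.0043 -0.007  -0.0013] rows>= 0.1 F [ 0.4 -0.3  0.4] g -0.002 q [ 16.  -9. 123. -22.  21. 118.]
0.05 44 x [-0.001  0.001  0.014]
0.12 9 x [-0.002 -0.001 -0.001]

0.05 1301 x [-0.001  0.004  0.01 ]
0.06 711 x [0.008 0.008 0.009]
0.07 830 x [0.008 0.008 0.009]
0.08 921 x [0.008 0.008 0.009]
0.09 1068 x [0.008 0.008 0.009]
0.1 1236 x [0.008 0.008 0.009]
0.11 495 x [0.007 0.008 0.009]
0.12 1652 x [-0.002 -0.001 -0.   ]
```

View pics/m8.png

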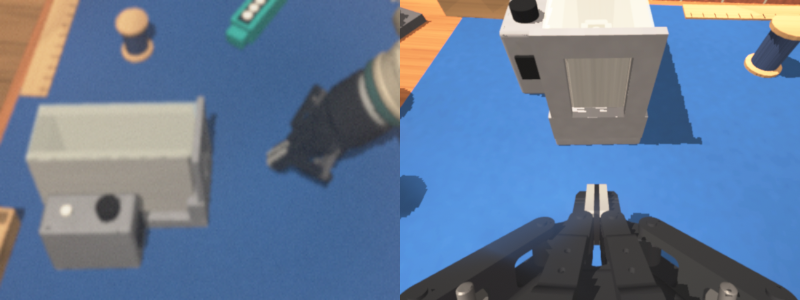

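The right half shows the flap hanging shut across the port (595,85); depth puts it vertical at x = 8 mm over its full height. The gripper touches nothing.

```bash
python3 -c "
from bench import arm
print(arm.close_job())"
```

```text
the job is handed in; nothing more can be done
None
```

The job is handed in after about 20 s: the long magazine was drawn out by its nose, laid down and let go, then taken by its tail and fed in. It is wholly inside the feeder with the flap shut behind it. I did not move the short magazine or the other things on the table.

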